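# Dispense one bottle cap and slide it onto the yellow mat

## Robot

A 6-joint arm with a two-finger parallel gripper is mounted at the origin on the work surface. World frame = base frame: x ahead of the robot, y to its left, z up, the work surface at z = 0. Lengths are in m, angles in rad, forces in N, time in s.
With the tool pointing down it reaches from about 0.35 to 0.975 m from the base axis. Payload 4.9 kg.
Tool frame: the origin (TCP) lies midway between the tips of the shut fingers; the grasp point (between the pads) lies 19 mm behind it; z points along the fingers, y is the direction in which the jaws open and shut (so a half turn about z gives the same grasp; the last joint's range is limited). The gripper opens to 85 mm and grips with 20 to 120 N. Pads are 22 mm wide; open, the fingers measure 114 mm over their backs; the gripper's body (76 mm by 85 mm) begins 54 mm behind the grasp point. The pads swing forward as they close: fully open they stand 13 mm farther back than shut.
Start: joints at [1.078, 0.053, 1.613, -0, 1.476, -0.119], TCP at [0.228, 0.582, 0.231] pointing down, gripper open.
Joint ranges: [-3.01, 3.01], [-1.01, 2.22], [0.06, 2.58], [-1.02, 4.17], [0.09, 2.62], [-3.14, 3.14]. Speed limits (rad/s): [2.57, 2.57, 3.14, 3.14, 3.14, 3.14].

## Interface

Orientations are given as a rotation vector (axis times angle).
In Python, from station import ctrl gives the robot as it stands.
- The arm moves only by the tool jog_arm, never from a script. Its argument "steps" is a list of rows, each an object of numbers: "dx", "dy", "dz": the shift along the world's x, y, z in units of 60 mm (1.0 is 60 mm); "twist": the turn about the world's z in units of 10 degrees (1.0 is 10 degrees). A call has 1 to 5 rows; each row is the pose to reach, as a shift and turn from the pose measured when the call began; what a row does not reach only later rows make up. A row lasts 1/8 s, in which the tool goes at most 62.5 mm and 10.7 degrees, less where a joint would pass 70% of its speed; a pose out of reach is approached as far as the arm can. A call with a gripper value outside its range is refused whole. "gripper" is the closure in counts, from 0 (fully open) to 255 (shut), set as the call begins (left out, the last holds). The fingers move at their own pace and stop on an object; "newtons" is the grip in N (left out, the last holds). Time passes only in rows, so rows that repeat a pose let the fingers close. It gives the time, the measured TCP pose, the force and the opening at its end, in the units of the state.
- ctrl.get_obs(): the state, without advancing time (a new reading comes with each control period).
- ctrl.get_image(name): name is "side" or "top" or "wrist"; returns a dict with "frame" (420x560x3 uint8, red, green, blue), "range_z" (420x560 float32, m along the optical axis (not along the pixel's ray), 0 where there is no reading), "fx", "fy", "cx", "cy" (pixels), "extrinsics" (4x4, takes a point from camera to world coordinates). Camera axes: x right, y down, z forward; pixel columns grow to the right and rows downward; lengths in m; the calibration is good to about 2 mm. A picture is of the moment at which its call begins.
- ctrl.finish_job(): hands the job in, once; it reports no verdict.
The state is a dict: "t": time; "q": joint angles; "dq": joint speeds; "effort": joint torques, N m; "tool_pos": TCP position; "tool_rot": TCP orientation; "contact_force": force on the tool from outside, world axes, zero at the start; "wrist_torque": the same for the moment, N m; "opening": finger opening in m.
Only numpy, scipy, OpenCV 4.12 (cv2) and the standard library are available. Lean on these libraries where they do the work, as an engineer would, in place of code of your own. Each camera call takes 0.05 s, during which the arm holds its last target.

## Task

Press the dispenser's green plunger all the way down once, so that a single red bottle cap comes out, and let the plunger spring back up. Then push that cap along the counter with the fingertips, without picking it up, until it lies flat and wholly on the yellow mat. Leave the other caps in the dispenser, and do not disturb the bottle, the mug or the jar.

Things in the scene. Friction and masses are not known exactly. Their poses are not given: they have to be found in the camera images.
- dispenser: Fixed white bottle-cap dispenser. Origin on the counter below the centre of the cap stack; z up, +x is the way caps come out. Housing from x = -102 to +26 mm, 53 mm wide, 50 mm high. Its front is an open-topped magazine, clear in front, with three stacked caps; under the front wall is an exit slot 17.5 mm high. A second full press would eject another cap.
- exit (a point): Point on the counter in front of the slot, at x = +62 mm, y = 0 in the dispenser's frame: where the centre of the ejected cap comes to rest (up to some 40 mm farther out after a fast press). Pressing drives a tongue (34 mm wide, 11 mm high) out of the slot, 2.75 mm per mm of press, that pushes the lowest cap out over the bare counter; on release it goes back in.
- plunger (a joint): Press of the plunger in m: 0 = up (rest), 0.024 = fully down on its stop. Spring-loaded: about 4 N to start, 8 N (somewhat more with friction) at the bottom; springs back up by itself when released. The cap is all the way out only near the full stroke.
- plunger_top (a point): Centre of the flat top of the green plunger knob (disc 38 mm in diameter, 10 mm thick, on a steel stem). It lies at x = -58 mm, y = 0 in the dispenser's frame, 86 mm above the counter at rest and 62 mm when fully pressed; moves straight down.
- cap_1: The lowest red cap in the stack at the start: the one that comes out. Solid disc 40 mm in diameter, 14 mm high, about 16 g. Origin at the centre of its underside (on the counter), z along its axis.
- cap_2: Red bottle cap like cap_1, second from the bottom in the stack at the start (underside 14 mm above the counter); origin at the centre of its underside. Sinks 14 mm when the plunger has come back up after a press.
- cap_3: Red bottle cap like cap_1, the top one in the stack at the start (underside 28 mm above the counter); origin at the centre of its underside. Sinks 14 mm when the plunger has come back up after a press.
- yellow_mat: Round flat yellow mat, 90 mm in diameter, fixed, practically flush with the counter (0.6 mm, things slide over its edge unhindered); origin at its centre. It lies to the left or to the right of the dispenser's front.
- blue_mat: Same kind of mat but blue, on the other side; not the target.
- cordial_bottle: Loose closed amber glass bottle, 64 mm in diameter, 170 mm high; origin at the centre of its underside. Bystander.
- mug: Loose blue mug, 76 mm in diameter (plus handle, to its +y side), 90 mm high; origin at the centre of its underside. Bystander.
- jam_jar: Loose closed glass jar with a brass-coloured lid, 64 mm in diameter, 75 mm high; origin at the centre of its underside. Bystander.
Things that resemble listed ones, but are neither listed nor needed, are in the scene too. What is shaped like the dispenser but purple is not meant.

How it is judged:
By the outcome, as a careful person would: the job done as asked, in the order asked, and still so for the second after the job is handed in, with the robot touching nothing.
It also fails if it takes over 51 s, if anything falls off the work surface, if the arm or the gripper's body presses on something with over 40 N, if the wrist force passes 120 N, or if a joint passes its speed limit or range.

## Working session

There is one attempt and no reset: what is moved stays moved. The work goes in short steps, Python scripts to look and compute and a tool call to move; the robot and the scene stay as the last step left them, time stands still between calls to the robot, and variables do not carry over. Pictures are saved under pics/ and viewed, and the job is handed in when it is done.

Besides the shell and the picture viewer there is one more tool, called after ">>>" as a command line: name --argument value ..., lists and objects as JSON in quotes. jog_arm: Moves the arm, as the interface text tells. Its arguments: {"type":"object","properties":{"steps":{"type":"array"},"gripper":{"type":"number"},"newtons":{"type":"number"}},"required":["steps"]}

```bash
mkdir -p pics; ls; cat > h.py <<'E'
import numpy as np, cv2
from station import ctrl
def grab(n,tag):
    d=ctrl.get_image(n); cv2.imwrite(f'pics/{tag}.png',cv2.cvtColor(d['frame'],cv2.COLOR_RGB2BGR))
    np.savez(f'pics/{tag}.npz',**{k:d[k] for k in d}); return d
def ray(d,u,v,z):
    E=np.array(d['extrinsics']);r=E[:3,:3]@np.array([(u-d['cx'])/d['fx'],(v-d['cy'])/d['fy'],1.]);o=E[:3,3]
    return o+r*(z-o[2])/r[2]
def cloud(d):
    v,u=np.mgrid[0:420,0:560];Z=d['range_z'];E=np.array(d['extrinsics'])
    P=np.stack([(u-d['cx'])/d['fx']*Z,(v-d['cy'])/d['fy']*Z,Z],-1)@E[:3,:3].T+E[:3,3]
    P[Z<=0]=np.nan
    return P
def proj(d,p):
    E=np.array(d['extrinsics']);c=E[:3,:3].T@(np.array(p)-E[:3,3]);return d['fx']*c[0]/c[2]+d['cx'],d['fy']*c[1]/c[2]+d['cy']
def load(tag): return dict(np.load(f'pics/{tag}.npz'))
E
python3 - <<'E'
from h import *
grab('top','top0');grab('side','side0')
o=ctrl.get_obs();print(o['t'],o['tool_pos'],o['tool_rot'],o['contact_force'],o['opening'])
E
```

```text
pics
0.1 [0.2279512  0.58133433 0.23017548] [-5.83594642e-01 -3.08635599e+00  2.81028661e-03] [-0.36176101  0.11525484 -1.27539561] 0.08486695568606219
```

View pics/top0.png

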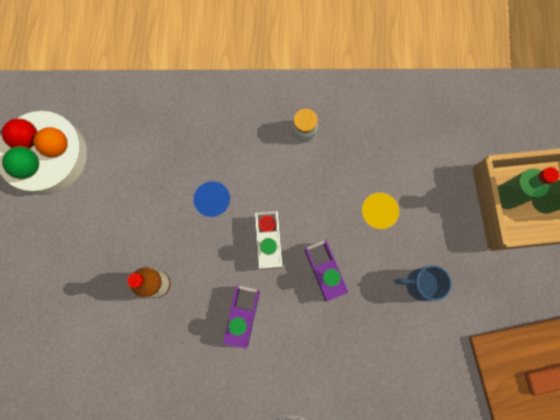

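View pics/side0.png

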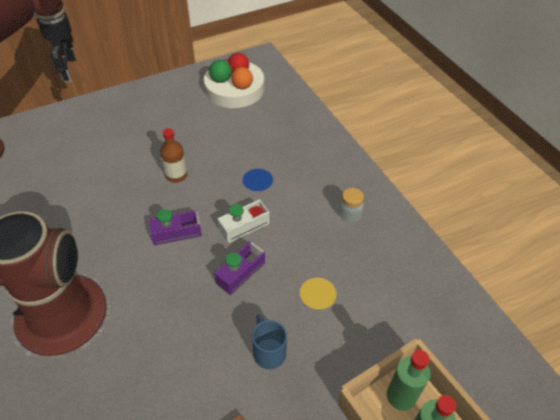

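The top view shows three plungers that could be meant: the white dispenser's at (268,246), and those of the purple look-alikes at (237,326) and (332,277). I choose the white one, which has the red caps at (267,223). The yellow mat is at (380,211), the blue one at (212,199), the bottle at (150,283), the mug at (432,284) and the jar at (305,122). Next I measure these and take a close crop.

```bash
python3 - <<'E'
from h import *
d=load('top0');P=cloud(d);hsv=cv2.cvtColor(d['frame'],cv2.COLOR_RGB2HSV)
print(d['extrinsics'].round(3))
def m(lo,hi,box):
    k=cv2.inRange(hsv,lo,hi);b=np.zeros_like(k);b[box[1]:box[3],box[0]:box[2]]=255;return k&b
def cen(k):
    c=max(cv2.findContours(k,0,1)[0],key=cv2.contourArea);(u,v),r=cv2.minEnclosingCircle(c);M=cv2.moments(c)
    return M['m10']/M['m00'],M['m01']/M['m00'],r
for n,lo,hi,box,z in [('yellow',(20,120,90),(35,255,255),(340,180,420,240),0.0006),('blue',(105,120,60),(125,255,255),(180,170,240,230),0.0006),
 ('plunger',(40,100,40),(85,255,255),(250,225,285,270),.086),('caps',(0,120,60),(8,255,255),(250,205,285,240),.042)]:
    u,v,r=cen(m(lo,hi,box));print(n,(u,v,r),ray(d,u,v,z).round(4),'depthz',P[int(v),int(u)].round(3))
# white housing top at z 0.05
k=m((0,0,170),(179,60,255),(245,200,292,280));c=max(cv2.findContours(k,0,1)[0],key=cv2.contourArea)
R=cv2.minAreaRect(c);print(R);
for b in cv2.boxPoints(R): print(b,ray(d,*b,.05).round(4))
for n,box in [('bottle',(120,260,180,305)),('mug',(390,260,460,305)),('jar',(285,105,325,145)),('pur1',(215,280,265,350)),('pur2',(300,235,355,305))]:
    q=P[box[1]:box[3],box[0]:box[2]].reshape(-1,3);q=q[q[:,2]>.02];print(n,np.nanmin(q,0).round(3),np.nanmax(q,0).round(3))
cv2.imwrite('pics/crop0.png',cv2.resize(cv2.cvtColor(d['frame'],4)[190:360,190:420],None,fx=3.4,fy=3.4,interpolation=2))
E
```

```text
[[-0.003 -0.979  0.206  0.353]
 [-1.     0.004  0.002  0.008]
 [-0.003 -0.206 -0.979  1.096]
 [ 0.     0.     0.     1.   ]]
yellow (380.0298363811357, 210.4318254732114, 18.933473587036133) [ 0.5789 -0.223   0.0006] depthz [ 0.58  -0.223  0.001]
blue (211.35599571734474, 198.63204853675944, 17.972755432128906) [6.098e-01 1.862e-01 6.000e-04] depthz [0.611 0.187 0.001]
plunger (268.07754279959715, 245.90735146022155, 7.810349941253662) [0.4826 0.0445 0.086 ] depthz [0.485 0.045 0.084]
caps (266.8679098679099, 223.34965034965035, 8.90234661102295) [0.5408 0.0491 0.042 ] depthz [0.541 0.051 0.043]
((268.2258605957031, 239.16244506835938), (55.92893600463867, 23.084043502807617), 85.91438293457031)
[254.72078 212.09138] [0.5659 0.077  0.05  ]
[277.74615 210.4467 ] [0.5695 0.0238 0.05  ]
[281.73096 266.23352] [0.441  0.0149 0.05  ]
[258.70557 267.87817] [0.4375 0.0668 0.05  ]
bottle [0.372 0.274 0.02 ] [0.436 0.334 0.174]
mug [ 0.363 -0.35   0.02 ] [ 0.438 -0.238  0.095]
jar [ 0.75  -0.073  0.021] [ 0.809 -0.011  0.08 ]
pur1 [0.264 0.067 0.02 ] [0.397 0.143 0.091]
pur2 [ 0.364 -0.133  0.021] [ 0.5   -0.038  0.092]
```

View pics/crop0.png

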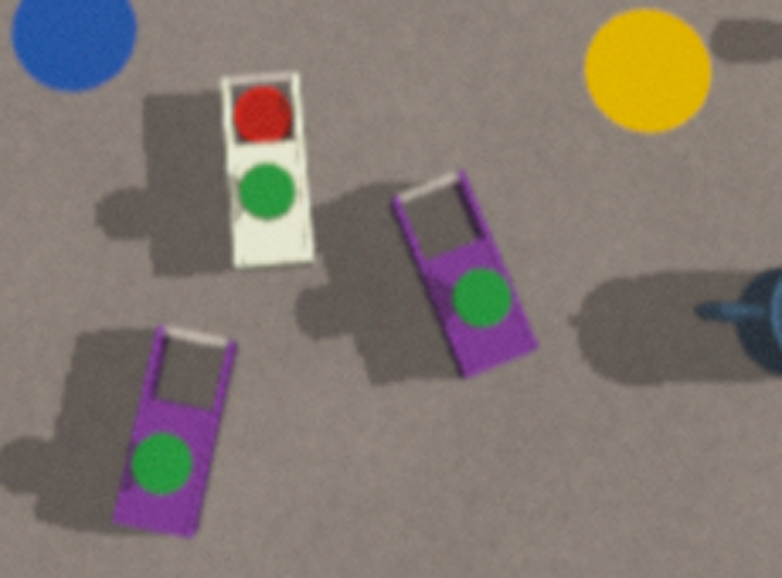

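The crop confirms the white dispenser: red caps at crop (263,114), green knob at (266,191), next to the two purple ones. It points about 4° off +x, the knob is at (0.4826, 0.0445), and the exit is near (0.602, 0.053). I shut the gripper, go above the knob and turn the jaws to lie along x.

>>> jog_arm --steps '[{"dx": 1, "dy": -2, "twist": -2}, {"dx": 2, "dy": -4, "twist": -4}, {"dx": 2.6, "dy": -5, "twist": -6}, {"dx": 3, "dy": -6, "twist": -7.4}, {"dx": 3.4, "dy": -7, "twist": -7.4}]' --gripper 255 --newtons 40

```text
validation failed for argument at $.st...
```

>>> jog_arm --steps '[{"dx": 0.4, "dy": -0.9, "dz": 0.0, "twist": -1.0}, {"dx": 0.8, "dy": -1.8, "dz": 0.0, "twist": -2.0}, {"dx": 1.2, "dy": -2.7, "dz": 0.0, "twist": -3.0}, {"dx": 1.6, "dy": -3.6, "dz": 0.0, "twist": -4.0}, {"dx": 2.0, "dy": -4.5, "dz": 0.0, "twist": -5.0}]' --gripper 255 --newtons 40

```text
t: 0.72
tool_pos: [0.3481, 0.3095, 0.2297]
tool_rot: [-1.84, -2.545, 0.003]
contact_force: [0.6, -0.4, -0.1]
opening: 0.0001
```

>>> jog_arm --steps '[{"dx": 0.5, "dy": -0.9, "dz": 0.0, "twist": -1.0}, {"dx": 1.0, "dy": -1.8, "dz": 0.0, "twist": -2.0}, {"dx": 1.5, "dy": -2.7, "dz": 0.0, "twist": -2.4}, {"dx": 2.0, "dy": -3.6, "dz": 0.0, "twist": -2.4}, {"dx": 2.24, "dy": -4.42, "dz": 0.0, "twist": -2.4}]'

```text
t: 1.35
tool_pos: [0.4831, 0.0421, 0.2293]
tool_rot: [-2.329, -2.106, 0.003]
contact_force: [0.1, 0.4, -0.1]
opening: 0.0002
```

```bash
python3 - <<'E'
from h import *
grab('wrist','w1')
o=ctrl.get_obs();print(o['t'],o['q'],o['tool_pos'],o['tool_rot'],o['contact_force'],o['opening'])
E
```

```text
1.4 [-0.07377954 -0.2884854   1.92910418 -0.00448464  1.50267449  0.03182605] [0.48402278 0.03737254 0.22926566] [ 2.33386945  2.1002071  -0.00691722] [ 0.5820273  -4.0518183   0.45257805] 1.4604346256660584e-05
```

View pics/w1.png

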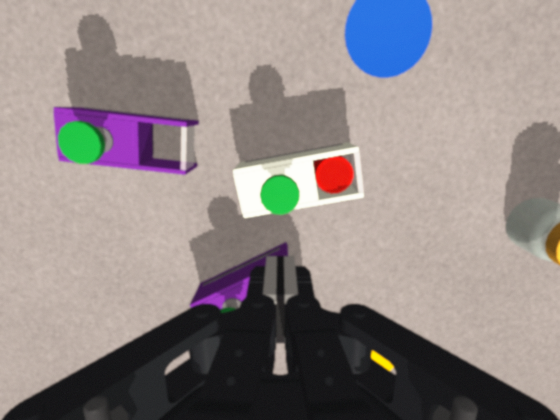

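The wrist view shows the white dispenser's knob at about (280,194) with the red cap at (334,174). The shut fingers are near (281,260), in front of it along the view ray. I refine the knob's position from this view.

```bash
python3 - <<'E'
from h import *
d=load('w1');hsv=cv2.cvtColor(d['frame'],cv2.COLOR_RGB2HSV)
for n,lo,hi,b,z in [('knob',(40,100,40),(85,255,255),(230,150,320,230),.086),('cap3',(0,120,60),(8,255,255),(300,140,370,210),.042),]:
    k=cv2.inRange(hsv,lo,hi);q=np.zeros_like(k);q[b[1]:b[3],b[0]:b[2]]=255
    M=cv2.moments(k&q,True);u,v=M['m10']/M['m00'],M['m01']/M['m00'];print(n,u,v,ray(d,u,v,z).round(4))
o=ctrl.get_obs();print(o['t'],o['tool_pos'],o['dq'].round(3))
E
```

```text
knob 279.53446808510637 194.47829787234042 [0.4825 0.0433 0.086 ]
cap3 333.59 174.0975 [0.5395 0.0482 0.042 ]
1.4 [0.48402278 0.03737254 0.22926566] [ 0.093 -0.024  0.023  0.057  0.027  0.149]
```

>>> jog_arm --steps '[{"dx": -0.02, "dy": 0.11, "dz": -0.5, "twist": 0.0}, {"dx": -0.02, "dy": 0.11, "dz": -1.1, "twist": 0.0}, {"dx": -0.02, "dy": 0.11, "dz": -1.7, "twist": 0.0}, {"dx": -0.02, "dy": 0.11, "dz": -2.1, "twist": 0.0}, {"dx": -0.02, "dy": 0.11, "dz": -2.15, "twist": 0.0}]'

```text
t: 2.02
tool_pos: [0.4808, 0.0443, 0.0978]
tool_rot: [-2.334, -2.1, 0.013]
contact_force: [0.1, 1.0, 0.1]
opening: -0.0001
```

>>> jog_arm --steps '[{"dx": 0.0, "dy": 0.0, "dz": 0.0, "twist": 0.0}]'

```text
t: 2.15
tool_pos: [0.4812, 0.0444, 0.0984]
tool_rot: [-2.334, -2.101, 0.012]
contact_force: [0.4, 0.1, 1.0]
opening: 0.0001
```

>>> jog_arm --steps '[{"dx": 0.02, "dy": 0.0, "dz": -0.15, "twist": 0.0}, {"dx": 0.02, "dy": 0.0, "dz": -0.22, "twist": 0.0}, {"dx": 0.02, "dy": 0.0, "dz": -0.28, "twist": 0.0}, {"dx": 0.02, "dy": 0.0, "dz": -0.33, "twist": 0.0}, {"dx": 0.02, "dy": 0.0, "dz": -0.38, "twist": 0.0}]'

```text
t: 2.78
tool_pos: [0.483, 0.0444, 0.077]
tool_rot: [-2.335, -2.101, 0.011]
contact_force: [-2.7, 0.9, 7.7]
opening: -0.0001
```

>>> jog_arm --steps '[{"dx": 0.0, "dy": 0.0, "dz": -0.06, "twist": 0.0}, {"dx": 0.0, "dy": 0.0, "dz": -0.12, "twist": 0.0}, {"dx": 0.0, "dy": 0.0, "dz": -0.18, "twist": 0.0}, {"dx": 0.0, "dy": 0.0, "dz": -0.23, "twist": 0.0}, {"dx": 0.0, "dy": 0.0, "dz": -0.27, "twist": 0.0}]'

```text
t: 3.4
tool_pos: [0.4831, 0.0444, 0.0619]
tool_rot: [-2.334, -2.101, 0.012]
contact_force: [-4.5, -0.6, 14.9]
opening: 0.0001
```

>>> jog_arm --steps '[{"dx": 0.0, "dy": 0.0, "dz": -0.02, "twist": 0.0}, {"dx": 0.0, "dy": 0.0, "dz": -0.03, "twist": 0.0}]'

```text
t: 3.65
tool_pos: [0.4833, 0.0444, 0.062]
tool_rot: [-2.334, -2.101, 0.013]
contact_force: [-7.1, -0.7, 13.6]
opening: 0.0
```

The knob is on its stop: z stays at 0.062 m and the force has risen to about 14 N. Now I let it spring back and look.

>>> jog_arm --steps '[{"dx": 0.0, "dy": 0.0, "dz": 0.2, "twist": 0.0}, {"dx": 0.0, "dy": 0.0, "dz": 0.5, "twist": 0.0}, {"dx": 0.0, "dy": 0.0, "dz": 1.0, "twist": 0.0}, {"dx": 0.0, "dy": 0.0, "dz": 1.6, "twist": 0.0}, {"dx": 0.0, "dy": 0.0, "dz": 2.0, "twist": 0.0}]'

```text
t: 4.28
tool_pos: [0.484, 0.0444, 0.1845]
tool_rot: [2.335, 2.102, -0.009]
contact_force: [0.6, 0.0, 0.3]
opening: -0.0004
```

```bash
python3 - <<'E'
from h import *
d=grab('top','t2');s=grab('side','s2')
a=cv2.resize(cv2.cvtColor(d['frame'],4)[130:330,180:440],None,fx=1.5,fy=1.5,interpolation=2)
b=cv2.resize(cv2.cvtColor(s['frame'],4)[140:340,150:410],None,fx=1.5,fy=1.5,interpolation=2)
cv2.imwrite('pics/c2.png',np.hstack([a,b]))
for d,bx in ((d,(230,170,310,240)),(s,(230,170,340,260))):
    hsv=cv2.cvtColor(d['frame'],cv2.COLOR_RGB2HSV);k=cv2.inRange(hsv,(0,120,50),(8,255,255));q=np.zeros_like(k);q[bx[1]:bx[3],bx[0]:bx[2]]=255
    for c in cv2.findContours(k&q,0,1)[0]:
        if cv2.contourArea(c)>15:
            (u,v),r=cv2.minEnclosingCircle(c);M=cv2.moments(c);print(u,v,r,M['m10']/M['m00'],M['m01']/M['m00'],ray(d,u,v,.014).round(4),cloud(d)[int(v),int(u)].round(3))
o=ctrl.get_obs();print(o['t'],o['tool_pos'],o['contact_force'])
E
```

```text
291.5 210.5 29.025949478149414 292.0248131539611 211.05889387144992 [ 0.5767 -0.0086  0.014 ] [ 0.475 -0.     0.509]
256.0 208.0 38.210044860839844 256.94676958261863 209.4670097198399 [0.5832 0.0764 0.014 ] [0.479 0.046 0.505]
256.0 212.0 5.099119663238525 255.66244725738395 212.2869198312236 [0.5488 0.0685 0.014 ] [0.544 0.057 0.03 ]
275.77777099609375 209.3333282470703 7.222330570220947 275.70992366412213 209.78117048346056 [0.6014 0.0529 0.014 ] [0.599 0.053 0.016]
4.375 [0.48549586 0.04430609 0.18607336] [-0.00300962 -0.19292004 -0.3336565 ]
```

View pics/c2.png

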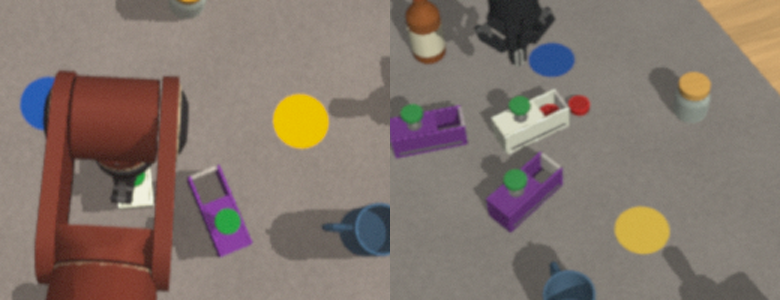

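The side view shows the cap out at (579,105) in the crop, about (0.602, 0.053), which is the expected exit. The knob is back up and the remaining caps have sunk in the magazine. The cap must go about 277 mm, mostly along −y. I'll cradle it between fingertips set 25 mm apart, so I go behind it on the +y side first.

>>> jog_arm --steps '[{"dx": 0.8, "dy": 0.4, "dz": 0.0, "twist": 0.1}, {"dx": 1.6, "dy": 0.8, "dz": 0.0, "twist": 0.1}, {"dx": 2.0, "dy": 0.98, "dz": -0.4, "twist": 0.12}, {"dx": 2.0, "dy": 0.98, "dz": -1.0, "twist": 0.12}, {"dx": 2.0, "dy": 0.98, "dz": -1.4, "twist": 0.12}]' --gripper 180

```text
t: 5.0
tool_pos: [0.6039, 0.1032, 0.0983]
tool_rot: [2.312, 2.126, -0.01]
contact_force: [-0.6, -0.5, -1.5]
opening: 0.0251
```

>>> jog_arm --steps '[{"dx": 0.0, "dy": 0.0, "dz": 0.0, "twist": 0.0}]'

```text
t: 5.12
tool_pos: [0.6014, 0.1031, 0.0944]
tool_rot: [-2.31, -2.124, 0.018]
contact_force: [-0.2, 0.9, -1.0]
opening: 0.025
```

```bash
python3 - <<'E'
from h import *
d=grab('wrist','w3');s=grab('side','s3')
b=cv2.resize(cv2.cvtColor(s['frame'],4)[100:260,180:380],None,fx=2.625,fy=2.625,interpolation=2)
cv2.imwrite('pics/c3.png',np.hstack([cv2.resize(cv2.cvtColor(d['frame'],4),None,fx=.49,fy=1.0),b])[:, :800])
o=ctrl.get_obs();print(o['t'],o['tool_pos'],o['tool_rot'],o['opening'])
P=cloud(s);m=(np.abs(P[...,0]-o['tool_pos'][0])<.08)&(np.abs(P[...,1]-o['tool_pos'][1])<.04)&(P[...,2]>.085)
q=P[m]-o['tool_pos']
for z in np.arange(-.02,.1,.01):
    k=q[(q[:,2]>=z)&(q[:,2]<z+.01)]
    if len(k):print(round(z,2),len(k),k[:,:2].min(0).round(3),k[:,:2].max(0).round(3))
E
```

```text
5.225 [0.60330981 0.10319019 0.09745285] [-2.3121663  -2.12652956  0.0116462 ] 0.02515414379366398
0.0 18 [-0.026 -0.012] [0.015 0.007]
0.01 36 [-0.029 -0.013] [0.023 0.008]
0.02 44 [-0.029 -0.012] [0.022 0.011]
0.03 32 [-0.029 -0.012] [0.022 0.013]
0.04 51 [-0.043 -0.017] [0.04  0.011]
0.05 115 [-0.048 -0.016] [0.046 0.014]
0.06 73 [-0.054 -0.017] [0.049 0.019]
0.07 87 [-0.058 -0.019] [0.056 0.011]
0.08 110 [-0.063 -0.019] [0.058 0.003]
0.09 162 [-0.066 -0.019] [0.065 0.02 ]
```

View pics/c3.png

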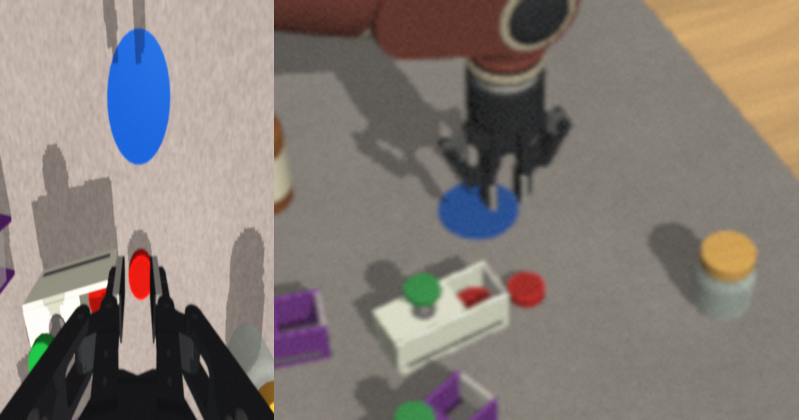

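In the side view the gripper is behind the cap. The depth profile, though, puts the knuckles 43 mm out sideways at the height of the housing's top edge, and there are only 36 mm of room. So I'll turn the jaws a quarter turn, straddle the cap loosely at 55 mm opening, and push it with the trailing finger's flat pad. First I refine the cap's position from the wrist view.

```bash
python3 - <<'E'
from h import *
for t,b in (('w3',(240,220,330,320)),('s3',(262,190,320,230))):
    d=load(t)
    hsv=cv2.cvtColor(d['frame'],cv2.COLOR_RGB2HSV);k=cv2.inRange(hsv,(0,120,50),(8,255,255));P=cloud(d)
    q=np.zeros_like(k);q[b[1]:b[3],b[0]:b[2]]=255;k=(k&q)>0
    p=P[k];p=p[(p[:,2]>.009)&(p[:,2]<.02)];print(t,len(p),p.mean(0).round(4),p.min(0).round(3),p.max(0).round(3))
    c=max(cv2.findContours(k.astype(np.uint8),0,1)[0],key=cv2.contourArea);(u,v),r=cv2.minEnclosingCircle(c);print(u,v,r,ray(d,u,v,.014).round(4))
E
```

```text
w3 1693 [0.6003 0.0543 0.0144] [0.582 0.033 0.009] [0.617 0.072 0.017]
287.71221923828125 274.2445983886719 26.251636505126953 [0.6027 0.0556 0.014 ]
s3 127 [0.6006 0.052  0.0148] [0.582 0.033 0.009] [0.62  0.076 0.02 ]
275.6224365234375 209.7346954345703 7.164981842041016 [0.6004 0.0518 0.014 ]
```

>>> jog_arm --steps '[{"dx": 0.0, "dy": -0.1, "dz": 0.1, "twist": 1.0}, {"dx": 0.0, "dy": -0.2, "dz": 0.1, "twist": 2.0}, {"dx": 0.0, "dy": -0.4, "dz": 0.1, "twist": 3.0}, {"dx": 0.0, "dy": -0.6, "dz": 0.1, "twist": 4.0}, {"dx": 0.0, "dy": -0.8, "dz": 0.1, "twist": 5.0}]' --gripper 90

```text
t: 5.85
tool_pos: [0.6044, 0.0548, 0.1055]
tool_rot: [1.186, 2.902, -0.009]
contact_force: [0.2, -0.2, 0.1]
opening: 0.0555
```

>>> jog_arm --steps '[{"dx": 0.0, "dy": 0.0, "dz": 0.0, "twist": 1.0}, {"dx": 0.0, "dy": 0.0, "dz": 0.0, "twist": 2.0}, {"dx": 0.0, "dy": 0.0, "dz": 0.0, "twist": 3.0}, {"dx": 0.0, "dy": 0.0, "dz": 0.0, "twist": 4.0}, {"dx": 0.0, "dy": 0.0, "dz": 0.0, "twist": 4.0}]'

```text
t: 6.48
tool_pos: [0.6053, 0.0547, 0.1074]
tool_rot: [0.125, 3.128, -0.005]
contact_force: [-0.4, 0.1, 0.2]
opening: 0.0552
```

```bash
python3 - <<'E'
from h import *
d=grab('wrist','w4');s=grab('side','s4')
b=cv2.resize(cv2.cvtColor(s['frame'],4)[100:260,180:380],None,fx=2,fy=2,interpolation=2)
a=cv2.resize(cv2.cvtColor(d['frame'],4),(400,300))
cv2.imwrite('pics/c4.png',np.hstack([np.vstack([a,np.zeros((20,400,3),np.uint8)]),b]))
o=ctrl.get_obs();T=o['tool_pos'];print(o['t'],T,o['tool_rot'],o['opening'])
P=cloud(s);m=(np.abs(P[...,0]-T[0])<.05)&(np.abs(P[...,1]-T[1])<.08)&(P[...,2]>.095)
q=P[m]-T
for z in np.arange(-.02,.06,.005):
    k=q[(q[:,2]>=z)&(q[:,2]<z+.005)]
    if len(k):print(round(z,3),len(k),k[:,:2].min(0).round(3),k[:,:2].max(0).round(3))
hsv=cv2.cvtColor(d['frame'],cv2.COLOR_RGB2HSV);k=cv2.inRange(hsv,(0,120,50),(8,255,255))>0
p=cloud(d)[k];p=p[(p[:,2]>.009)&(p[:,2]<.02)&(p[:,0]>.575)];print(p.mean(0),p.min(0),p.max(0))
E
```

```text
6.575 [0.60501037 0.05468322 0.10675748] [ 0.12615089  3.12936571 -0.00504293] 0.05542304176266022
0.0 2 [-0.01  -0.026] [0.006 0.034]
0.005 9 [-0.01  -0.033] [0.006 0.032]
0.01 14 [-0.014 -0.033] [0.006 0.034]
0.015 17 [-0.013 -0.04 ] [0.002 0.033]
0.02 16 [-0.015 -0.04 ] [0.011 0.035]
0.025 20 [-0.015 -0.04 ] [0.002 0.034]
0.03 16 [-0.013 -0.042] [0.002 0.035]
0.035 8 [-0.016 -0.039] [-0.     0.032]
0.04 11 [-0.016 -0.033] [-0.003  0.04 ]
0.045 4 [-0.015 -0.035] [-0.002  0.032]
0.05 15 [-0.018 -0.055] [0.005 0.044]
0.055 28 [-0.017 -0.058] [0.008 0.061]
[0.60087027 0.05215291 0.01438722] [0.58188637 0.03215984 0.00913035] [0.62165451 0.07199771 0.01691182]
```

View pics/c4.png

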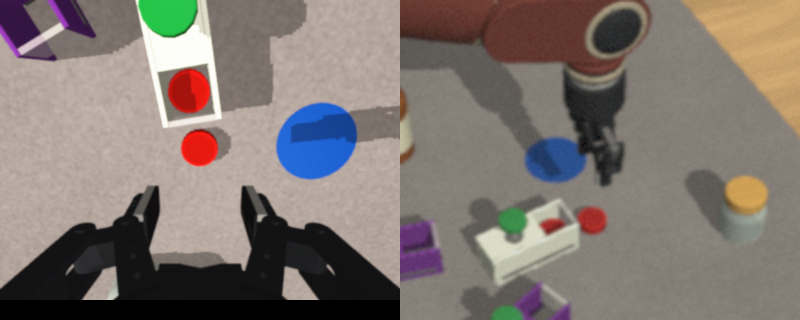

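>>> jog_arm --steps '[{"dx": -0.06, "dy": -0.03, "dz": -0.4, "twist": 0.0}, {"dx": -0.06, "dy": -0.03, "dz": -0.8, "twist": 0.0}, {"dx": -0.06, "dy": -0.03, "dz": -1.2, "twist": 0.0}, {"dx": -0.06, "dy": -0.03, "dz": -1.4, "twist": 0.0}, {"dx": -0.06, "dy": -0.03, "dz": -1.4, "twist": 0.0}]'

```text
t: 7.2
tool_pos: [0.6009, 0.0529, 0.0221]
tool_rot: [0.128, 3.131, -0.005]
contact_force: [0.6, 0.5, 0.6]
opening: 0.0552
```

```bash
python3 - <<'E'
from h import *
d=grab('wrist','w5')
cv2.imwrite('pics/c5.png',cv2.cvtColor(d['frame'],4))
o=ctrl.get_obs();T=o['tool_pos'];print(o['t'],T,o['tool_rot'],o['opening'],o['contact_force'])
hsv=cv2.cvtColor(d['frame'],cv2.COLOR_RGB2HSV);k=cv2.inRange(hsv,(0,120,50),(8,255,255))>0
p=cloud(d)[k];p=p[(p[:,2]>.009)&(p[:,2]<.02)&(p[:,0]>.575)];print(p.mean(0),p.min(0),p.max(0))
E
```

```text
7.25 [0.60169588 0.0528891  0.02314671] [ 0.12716958  3.12895409 -0.00504274] 0.05501403207887697 [-0.00800183  1.00090605  0.54892142]
[0.60013096 0.05236402 0.01428492] [0.58147808 0.03235292 0.009015  ] [0.62177148 0.07230378 0.01680645]
```

View pics/c5.png

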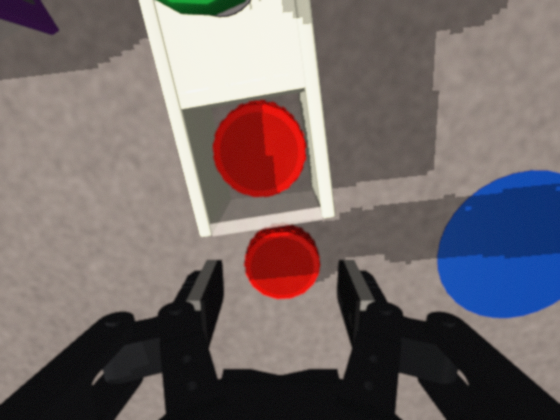

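The wrist view shows the cap at (282,261), midway between the two tips at (215,265) and (345,265). I lower the tips beside it.

>>> jog_arm --steps '[{"dx": 0.0, "dy": 0.0, "dz": -0.1, "twist": 0.0}, {"dx": 0.0, "dy": 0.0, "dz": -0.2, "twist": 0.0}, {"dx": 0.0, "dy": 0.0, "dz": -0.3, "twist": 0.0}, {"dx": 0.0, "dy": 0.0, "dz": -0.3, "twist": 0.0}]'

```text
t: 7.75
tool_pos: [0.601, 0.0529, 0.0043]
tool_rot: [0.127, 3.131, -0.005]
contact_force: [-0.3, 0.1, 0.1]
opening: 0.0554
```

>>> jog_arm --steps '[{"dx": -0.01, "dy": -0.12, "dz": 0.0, "twist": 0.0}, {"dx": -0.025, "dy": -0.3, "dz": 0.0, "twist": 0.0}, {"dx": -0.04, "dy": -0.5, "dz": 0.0, "twist": 0.0}, {"dx": -0.055, "dy": -0.7, "dz": 0.0, "twist": 0.0}, {"dx": -0.07, "dy": -0.9, "dz": 0.0, "twist": 0.0}]'

```text
t: 8.38
tool_pos: [0.5968, -0.0022, 0.0044]
tool_rot: [0.128, 3.13, -0.005]
contact_force: [-0.2, 0.4, -0.8]
opening: 0.0554
```

```bash
cat > chk.py <<'E'
import sys
from h import *
t=sys.argv[1];d=grab('wrist',t)
o=ctrl.get_obs();T=o['tool_pos'];print(o['t'],T.round(4),o['tool_rot'].round(3),o['opening'],o['contact_force'].round(1))
hsv=cv2.cvtColor(d['frame'],cv2.COLOR_RGB2HSV);k=cv2.inRange(hsv,(0,120,50),(8,255,255))>0
P=cloud(d);k&=(P[...,2]>.009)&(P[...,2]<.02)&(np.hypot(P[...,0]-T[0],P[...,1]-T[1])<.06)
p=P[k];print('cap',p.mean(0).round(4),p.min(0).round(4),p.max(0).round(4))
(u,v),r=cv2.minEnclosingCircle(np.argwhere(k)[:,::-1].astype(np.float32));print(u,v,r,ray(d,u,v,.014).round(4))
E
python3 chk.py w6
```

```text
8.425 [ 0.5968 -0.0033  0.0044] [ 0.129  3.13  -0.006] 0.055094983962354384 [ 0.6 -1.1  0.3]
cap [0.5961 0.0041 0.0143] [ 0.5775 -0.016   0.009 ] [0.618  0.0242 0.0166]
296.5 280.0 42.93318557739258 [0.5961 0.0043 0.014 ]
```

View pics/w6.png

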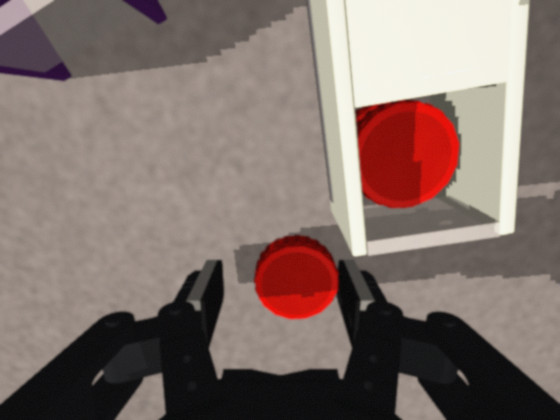

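The cap at (297,280) rides flat and centred on the trailing pad (345,275). I go on.

>>> jog_arm --steps '[{"dx": -0.02, "dy": -0.2, "dz": 0.0, "twist": 0.0}, {"dx": -0.035, "dy": -0.4, "dz": 0.0, "twist": 0.0}, {"dx": -0.05, "dy": -0.65, "dz": 0.0, "twist": 0.0}, {"dx": -0.07, "dy": -0.9, "dz": 0.0, "twist": 0.0}, {"dx": -0.09, "dy": -1.15, "dz": 0.0, "twist": 0.0}]'

```text
t: 9.05
tool_pos: [0.5914, -0.0735, 0.0044]
tool_rot: [0.129, 3.13, -0.006]
contact_force: [-0.5, -0.7, -0.6]
opening: 0.0553
```

>>> jog_arm --steps '[{"dx": -0.02, "dy": -0.2, "dz": 0.0, "twist": 0.0}, {"dx": -0.035, "dy": -0.4, "dz": 0.0, "twist": 0.0}, {"dx": -0.05, "dy": -0.65, "dz": 0.0, "twist": 0.0}, {"dx": -0.07, "dy": -0.9, "dz": 0.0, "twist": 0.0}, {"dx": -0.09, "dy": -1.15, "dz": 0.0, "twist": 0.0}]'

```text
t: 9.68
tool_pos: [0.5858, -0.1435, 0.0044]
tool_rot: [0.129, 3.13, -0.007]
contact_force: [-0.2, 0.5, 0.0]
opening: 0.055
```

```bash
python3 chk.py w7
```

```text
9.725 [ 0.5859 -0.1451  0.0045] [ 0.131  3.13  -0.008] 0.05525574876452126 [-0.2 -0.5 -0.5]
cap [ 0.585  -0.1373  0.0142] [ 0.5666 -0.1571  0.009 ] [ 0.6066 -0.117   0.0163]
296.5 280.0 42.93318557739258 [ 0.5851 -0.137   0.014 ]
```

View pics/w7.png

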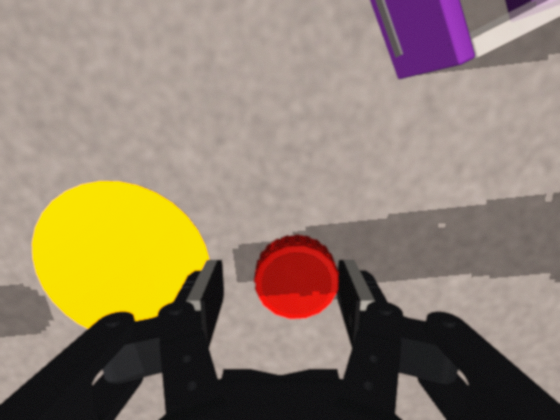

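The cap at (297,280) is still centred on the pad, and the yellow mat at (120,255) is straight ahead. It has 86 mm left to go.

>>> jog_arm --steps '[{"dx": -0.01, "dy": -0.2, "dz": 0.0, "twist": 0.0}, {"dx": -0.025, "dy": -0.4, "dz": 0.0, "twist": 0.0}, {"dx": -0.04, "dy": -0.6, "dz": 0.0, "twist": 0.0}, {"dx": -0.055, "dy": -0.8, "dz": 0.0, "twist": 0.0}, {"dx": -0.07, "dy": -1.0, "dz": 0.0, "twist": 0.0}]'

```text
t: 10.35
tool_pos: [0.5816, -0.2059, 0.0045]
tool_rot: [0.131, 3.13, -0.008]
contact_force: [-1.3, -0.4, 0.6]
opening: 0.0555
```

>>> jog_arm --steps '[{"dx": -0.01, "dy": -0.15, "dz": 0.0, "twist": 0.0}, {"dx": -0.02, "dy": -0.3, "dz": 0.0, "twist": 0.0}, {"dx": -0.03, "dy": -0.4, "dz": 0.0, "twist": 0.0}, {"dx": -0.03, "dy": -0.43, "dz": 0.0, "twist": 0.0}]'

```text
t: 10.85
tool_pos: [0.5797, -0.232, 0.0045]
tool_rot: [0.132, 3.13, -0.008]
contact_force: [-1.0, 0.7, 0.2]
opening: 0.0552
```

```bash
python3 chk.py w8
```

```text
10.9 [ 0.5798 -0.232   0.0046] [ 0.131  3.13  -0.008] 0.05504942002941402 [-0.8 -0.2 -0.6]
cap [ 0.578  -0.2256  0.0143] [ 0.5602 -0.2449  0.009 ] [ 0.5994 -0.2054  0.0172]
297.41778564453125 277.0809020996094 42.589054107666016 [ 0.5776 -0.225   0.014 ]
```

View pics/w8.png

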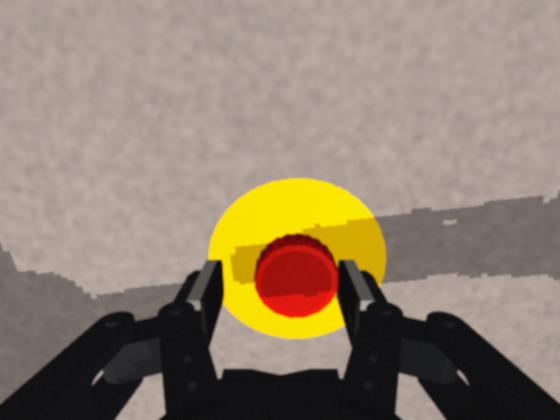

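The cap at (297,277) lies inside the yellow mat, near its centre. I move the pad back off the cap by 7 mm, so the cap stands free between the fingers, and then rise straight up.

>>> jog_arm --steps '[{"dx": 0.0, "dy": 0.06, "dz": 0.0, "twist": 0.0}, {"dx": 0.01, "dy": 0.11, "dz": 0.0, "twist": 0.0}, {"dx": 0.01, "dy": 0.11, "dz": 0.1, "twist": 0.0}, {"dx": 0.01, "dy": 0.11, "dz": 0.4, "twist": 0.0}, {"dx": 0.01, "dy": 0.11, "dz": 1.0, "twist": 0.0}]'

```text
t: 11.52
tool_pos: [0.5794, -0.2249, 0.0647]
tool_rot: [0.131, 3.132, -0.007]
contact_force: [0.3, -0.1, -0.5]
opening: 0.0554
```

>>> jog_arm --steps '[{"dx": 0.0, "dy": 0.0, "dz": 0.8, "twist": 0.0}, {"dx": 0.0, "dy": 0.0, "dz": 1.6, "twist": 0.0}, {"dx": 0.0, "dy": 0.0, "dz": 2.4, "twist": 0.0}, {"dx": -0.5, "dy": 0.0, "dz": 2.6, "twist": 0.0}, {"dx": -1.0, "dy": 0.0, "dz": 2.6, "twist": 0.0}]'

```text
t: 12.15
tool_pos: [0.52, -0.2255, 0.2249]
tool_rot: [0.13, 3.127, -0.011]
contact_force: [-0.2, -0.1, -1.0]
opening: 0.0555
```

>>> jog_arm --steps '[{"dx": 0.0, "dy": 0.0, "dz": 0.0, "twist": 0.0}, {"dx": 0.0, "dy": 0.0, "dz": 0.0, "twist": 0.0}]'

```text
t: 12.4
tool_pos: [0.5206, -0.2258, 0.2266]
tool_rot: [0.131, 3.124, -0.013]
contact_force: [-0.3, 0.2, 0.0]
opening: 0.0554
```

```bash
python3 - <<'E'
from h import *
d=grab('wrist','w9');s=grab('side','s9');t=grab('top','t9')
f=lambda x:cv2.cvtColor(x['frame'],4)
cv2.imwrite('pics/c9.png',np.vstack([np.hstack([cv2.resize(f(d),(400,300)),cv2.resize(f(t),(400,300))]),np.hstack([cv2.resize(f(s)[140:380,140:460],(400,300))]*2)]))
o=ctrl.get_obs();print(o['t'],o['tool_pos'],o['contact_force'],o['dq'].round(3))
for n,x in (('w',d),('s',s),('t',t)):
    P=cloud(x);hsv=cv2.cvtColor(x['frame'],cv2.COLOR_RGB2HSV)
    near=np.hypot(P[...,0]-.579,P[...,1]+.223)<.06
    for c,lo,hi,z in (('cap',(0,120,50),(8,255,255),.014),('mat',(20,120,60),(35,255,255),.0006)):
        k=(cv2.inRange(hsv,lo,hi)>0)&near
        if k.sum()>20:
            pts=np.argwhere(k)[:,::-1].astype(np.float32)
            u,v=cv2.fitEllipse(cv2.convexHull(pts))[0];p=P[k];print(n,c,k.sum(),(round(u),round(v)),ray(x,u,v,z).round(4),p.min(0).round(3),p.max(0).round(3))
for n,b in [('bottle',(120,260,180,305)),('mug',(390,260,460,305)),('jar',(285,105,325,145))]:
    q=cloud(t)[b[1]:b[3],b[0]:b[2]].reshape(-1,3);q=q[q[:,2]>.02];print(n,np.nanmin(q,0).round(3),np.nanmax(q,0).round(3))
E
```

```text
12.55 [ 0.52052629 -0.22548884  0.22511839] [ 0.11940795 -0.25658759 -0.28794888] [ 0.001  0.005  0.005 -0.001 -0.001 -0.001]
w cap 780 (287, 226) [ 0.578  -0.2256  0.014 ] [ 0.56  -0.244  0.006] [ 0.597 -0.207  0.017]
w mat 3120 (287, 221) [ 0.5765 -0.2248  0.0006] [ 0.533 -0.27  -0.002] [ 0.623 -0.18   0.016]
s cap 850 (317, 205) [0.7109 0.0162 0.014 ] [ 0.519 -0.258  0.006] [ 0.598 -0.178  0.551]
s mat 651 (318, 293) [ 0.5784 -0.2223  0.0006] [ 0.534 -0.266 -0.006] [ 0.623 -0.177  0.009]
t cap 1213 (433, 184) [ 0.6413 -0.3504  0.014 ] [ 0.52 -0.26  0.01] [ 0.598 -0.175  0.551]
t mat 518 (378, 209) [ 0.5822 -0.2173  0.0006] [ 0.536 -0.257 -0.006] [ 0.625 -0.179  0.01 ]
bottle [0.372 0.274 0.021] [0.436 0.335 0.176]
mug [ 0.355 -0.198  0.516] [ 0.405 -0.105  0.587]
jar [ 0.749 -0.073  0.02 ] [ 0.81  -0.011  0.081]
```

View pics/c9.png

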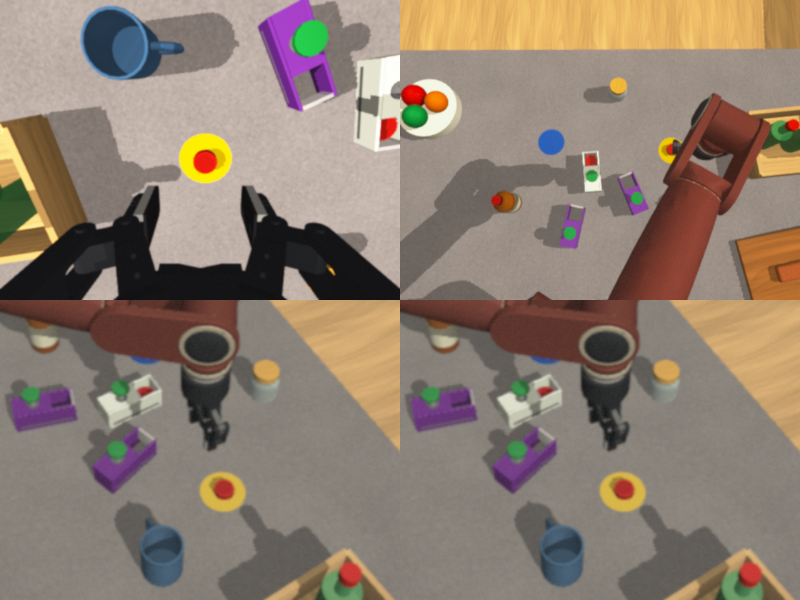

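The wrist view shows the cap at (287,226) and the mat at (287,221), in original pixels. That puts their centres about 2 mm apart, with yellow all around the cap. The side view shows the same. The bottle and jar are where they were, the mug stands upright in its place, the knob is up, and two caps remain in the dispenser. The gripper touches nothing.

```bash
python3 -c "
from station import ctrl
print(ctrl.finish_job())"
```

```text
the job is handed in; nothing more can be done
None
```

I pressed the white dispenser's plunger once to its stop, and one cap came out. The plunger sprang back up. I then pushed the cap about 280 mm along the counter with one fingertip pad, without gripping it, onto the yellow mat. The job was handed in at about 12.6 s.

**Press:** the knob held at z = 0.062 m with about 14 N on it. Both the side and wrist views then showed the cap at the exit point.

**Final checks:**
- **Cap:** it lies flat, its centre about 2 mm from the mat's centre in the wrist view; up to 25 mm would still be wholly on the mat.
- **Bottle and jar:** they measured the same as at the start, within 2 mm.
- **Dispenser:** the knob is up. After the press the remaining caps had sunk, and red still shows in the magazine. I did not count them one by one.

**Checks that failed or disagreed:**
- **Mug:** the arm hid it in the last top view, so I judged it only by eye in the side and wrist views. It stands upright in its place.
- **Top and side views of the cap:** the arm's red links got into the colour mask, so the final cap numbers from those views are invalid and I used the wrist view.
- **First plan dropped:** I meant to cradle the cap between both fingertips, but the knuckles would have come too close to the dispenser. I turned the gripper 90° and straddled the cap loosely instead.

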